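Change a bench mixer over to its second supply and clamp in the sample jars

ROBOT

A 7-joint arm with a two-finger parallel gripper is mounted at the origin on a cart in front of the work surface, level with it; the furniture and walls round the work are solid. World frame = base frame: x ahead of the robot, y to its left, z up, the work surface at z = 0. Lengths are in m, angles in rad, forces in N, time in s.
With the tool pointing down it reaches from about 0.4 to 0.9 m from the base axis. Payload 5.5 kg.
Tool frame: the origin (TCP) lies midway between the tips of the shut fingers; the grasp point (between the pads) lies 19 mm behind it (manip.grip_depth is the distance from the TCP to the grasp point, in m); z points along the fingers, y is the line along which they close (so a half turn about z gives the same grasp; the last joint's range is limited). The gripper opens to 92 mm and grips with 3 to 60 N. Pads are 19 mm wide; open, the fingers measure 130 mm over their backs; the gripper's body (75 mm by 190 mm) begins 47 mm behind the grasp point.
Start: joints at [-0.913, 0.501, -0.427, 1.55, 0.221, 1.138, -0.21], TCP at [0.25, 0.6, 0.227] pointing down, gripper open.
Joint ranges: [-2.88, 2.88], [-0.31, 2.03], [-1.54, 1.56], [0.2, 2.42], [-1.41, 4.55], [0.19, 2.02], [-2.57, 2.57]. Speed limits (rad/s): [2.57, 2.57, 3.14, 3.14, 3.14, 3.14, 3.14].

INTERFACE

Orientations are given as a unit quaternion [x, y, z, w].
In Python, from bench import manip, effector, viewer gives the robot as it stands. Calls block until the motion is done:
- manip.move_pose(position, orientation): joint-space move of the TCP to a pose.
- manip.servo_line(position, ori=None, vel=0.15): straight line of the TCP; ori=None keeps the orientation; vel is the mean speed in m/s.
- manip.movej(angles): joint-space move.
- effector.open_jaws() and effector.close(f_grip=None): open the fingers fully, or close them until they stop; f_grip is the grip in N (None keeps the last).
- manip.sleep(seconds).
- manip.solve_ik(position, orientation): joint angles nearest the present ones, or None.
- viewer.get_image(name): name is "scene" or "top" or "wrist"; returns the picture (420x560x3 uint8, red, green, blue); there is no depth.
- viewer.get_calibration(name): a dict with "vfov" (degrees; the focal length in pixels is half the picture's height over the tangent of half this angle, whatever the lens; pixels are square), "cx", "cy" (the principal point, pixels), "dist_coeffs" ([k1, k2, p1, p2, k3] as OpenCV has them; the pictures are not rectified), "eye" and "attitude" of the camera in the world. Camera axes: x right, y down, z forward; pixel columns grow to the right and rows downward; lengths in m; the calibration is good to about 2 mm. A picture is of the moment at which its call begins: read the wrist's pose just before it. get_calibration takes no time and is no camera call; for the wrist camera it gives the pose at the moment of the call.
A pose or a line that the arm cannot do raises manip.PlanningError and nothing moves.
- manip.hand_in(): hands the job in; it is judged then, once.
Readings, each from a call of its own:
- manip.current_clock(): time.
- manip.current_q(): joint angles.
- manip.current_joint_velocities(): joint speeds.
- manip.current_tau(): joint torques, N m.
- manip.current_tool_pos(): TCP position.
- manip.current_tcp_rot(): TCP orientation.
- manip.current_force(): force on the tool from outside, world axes, zero at the start.
- manip.current_wrist_torque(): the same for the moment, N m.
- manip.current_finger_gap(): finger opening in m.
- manip.current_gripper_force(): force on a finger pad.
Only numpy, scipy, OpenCV 4.12 (cv2) and the standard library are available. Lean on these libraries where they do the work, as an engineer would, in place of code of your own. Each camera call takes 0.05 s, during which the arm holds its last target. There are 200 camera calls.

TASK

Change the bench mixer over to its second supply and load it: swing the changeover switch from its left position to upright, which is off, and leave it there for a full second at least; while it is off, crank the clamp bar back to open the bed, stand all the sample jars upright in the mixer's bed, one in the middle of a bay, and crank the bar clockwise up to its stop so that the pads hold every jar firmly against the back fence. Only then throw the switch over to its right position, and leave the other things on the bench where they are.

Things in the scene. Friction and masses are not known exactly. Their poses are not given: they have to be found in the camera images.
- switch_knob (a point): centre of the black ball (26 mm across) at the top of the changeover switch's steel lever (10 mm thick); 80 mm from the pivot. The lever stands on a grey box (70 x 100 mm, 52 mm tall, on a 90 x 120 mm foot plate) that is fixed to the bench
- switch_pivot (a point): pivot of the switch lever, on top of its box, 55 mm above the bench. Axes of the fixed box: x away from the robot (the hinge line), y to the left, z up; the lever swings in its y-z plane
- switch (a joint): angle of the switch lever, rad: -0.6 leaning to the box's left (+y, first supply, where it starts), 0 upright (off), +0.6 leaning right (-y, second supply); stops at -0.65 and 0.65. A detent at each of the three positions pulls it in from about 0.25 rad either side; 3 to 5 N at the ball moves it, and left alone it stays
- crank_axis (a point): on the upright axis of the mixer's crank, level with the middle of its grip, 123 mm above the bench. Axes of the fixed mixer: x from the robot across the bed to the back fence, y left along the bed, z up. The crank stands on a grey gear box (96 x 100 mm, top 82 mm up) at the right end of the white mixer (140 x 490 mm, 50 mm tall; from 60 mm before to 80 mm beyond this point in x)
- crank_knob (a point): middle of the black upright grip of the crank (round, 23 mm across, 42 mm tall, spins freely on its pin, its middle 24 mm above the crank arm's top); it goes round the crank axis at a radius of 45 mm
- crank (a joint): turn of the crank, rad, grows clockwise seen from above; stops at 0 (bar fully open) and 9.75, starts between 5.5 and 8. The bar moves 4 mm per rad towards the fence; turning needs 2 to 5 N at the grip and it stays where it is left
- bar (a joint): travel of the clamp bar to the back fence, m (0 = open, 0.039 = crank at its stop). It carries four rubber pads 48 mm wide on springs (0.6 N per mm), one to a bay. Fence and pads are 26 mm high over the bed's floor, with a rubber lip 14 mm up that touches the jar. Open, there are 90 mm between pads and fence; the pads meet a jar that touches the fence at a travel of about 0.032
- bay0 (a point): in the leftmost of the four bays of the mixer's bed, on the floor (50 mm above the bench), where the middle of a clamped jar comes to be, 29 mm before the back fence. Axes as the mixer's. Bays are 76 mm apart along y, parted by flush strips 4 mm wide; best set a jar down 10 mm nearer to the robot (-x) than this point
- bay1 (a point): in the second from the left of the four bays of the mixer's bed, on the floor (50 mm above the bench), where the middle of a clamped jar comes to be, 29 mm before the back fence. Axes as the mixer's. Bays are 76 mm apart along y, parted by flush strips 4 mm wide; best set a jar down 10 mm nearer to the robot (-x) than this point
- bay2 (a point): in the third from the left of the four bays of the mixer's bed, on the floor (50 mm above the bench), where the middle of a clamped jar comes to be, 29 mm before the back fence. Axes as the mixer's. Bays are 76 mm apart along y, parted by flush strips 4 mm wide; best set a jar down 10 mm nearer to the robot (-x) than this point
- bay3 (a point): in the rightmost (next to the crank) of the four bays of the mixer's bed, on the floor (50 mm above the bench), where the middle of a clamped jar comes to be, 29 mm before the back fence. Axes as the mixer's. Bays are 76 mm apart along y, parted by flush strips 4 mm wide; best set a jar down 10 mm nearer to the robot (-x) than this point
- jar0_mid (a point): middle of a squat sample jar with a screw lid (all alike; 2 to 4 of them are there, absent ones give None), half-way up its 48 mm; the grey lid is 61 mm across and takes the top 13 mm, the straight white body is 58 mm across; about 150 g; z up the jar
- jar1_mid (a point): middle of a squat sample jar with a screw lid (all alike; 2 to 4 of them are there, absent ones give None), half-way up its 48 mm; the grey lid is 61 mm across and takes the top 13 mm, the straight white body is 58 mm across; about 150 g; z up the jar
- jar2_mid (a point): middle of a squat sample jar with a screw lid (all alike; 2 to 4 of them are there, absent ones give None), half-way up its 48 mm; the grey lid is 61 mm across and takes the top 13 mm, the straight white body is 58 mm across; about 150 g; z up the jar
- jar3_mid (a point): middle of a squat sample jar with a screw lid (all alike; 2 to 4 of them are there, absent ones give None), half-way up its 48 mm; the grey lid is 61 mm across and takes the top 13 mm, the straight white body is 58 mm across; about 150 g; z up the jar
- timer: a bench timer, 66 x 62 x 19 mm; a bystander, leave it; origin under its middle
- tape: a roll of tape lying flat, 85 mm across, 18 mm tall; a bystander, leave it; origin under its middle
Things that resemble listed ones, but are neither listed nor needed, are in the scene too. What is shaped like the part that bears jar0_mid but brown is not meant.

How it is judged:
On the way, in this order (a step that is already met when the one before it is completed fails the run):
1. the switch is brought upright to off and stays there for a second (value of joint switch between -0.15 and 0.15 rad), for 1 s.
2. with the switch off, every jar stands upright in a bay, pressed against the back fence by the clamp bar's pads (all of step 1 and (horizontal distance between jar0_mid and bay0 below 0.02 m or horizontal distance between jar0_mid and bay1 below 0.02 m or horizontal distance between jar0_mid and bay2 below 0.02 m or horizontal distance between jar0_mid and bay3 below 0.02 m) and angle between each of jar0_mid, jar1_mid, jar2_mid, jar3_mid's own z axis and vertical below 0.15 rad and height (world z) of each of jar0_mid, jar1_mid, jar2_mid, jar3_mid below 0.083 m and contact force between bar and jar0 above 0.7 N and (horizontal distance between jar1_mid and bay0 below 0.02 m or horizontal distance between jar1_mid and bay1 below 0.02 m or horizontal distance between jar1_mid and bay2 below 0.02 m or horizontal distance between jar1_mid and bay3 below 0.02 m) and contact force between bar and jar1 above 0.7 N and (horizontal distance between jar2_mid and bay0 below 0.02 m or horizontal distance between jar2_mid and bay1 below 0.02 m or horizontal distance between jar2_mid and bay2 below 0.02 m or horizontal distance between jar2_mid and bay3 below 0.02 m) and contact force between bar and jar2 above 0.7 N and (horizontal distance between jar3_mid and bay0 below 0.02 m or horizontal distance between jar3_mid and bay1 below 0.02 m or horizontal distance between jar3_mid and bay2 below 0.02 m or horizontal distance between jar3_mid and bay3 below 0.02 m) and contact force between bar and jar3 above 0.7 N), for 0.3 s.
3. the switch is thrown to the right position (value of joint switch above 0.5 rad), for 0.2 s.
At the end, for the whole second after the job is handed in: The switch leans right (beyond 0.5 rad); every jar stands upright (within 0.15 rad) in a bay, its middle within 20 mm of the bay's point, and a pad of the clamp bar presses it with more than 0.7 N (value of joint switch above 0.5 rad and (horizontal distance between jar0_mid and bay0 below 0.02 m or horizontal distance between jar0_mid and bay1 below 0.02 m or horizontal distance between jar0_mid and bay2 below 0.02 m or horizontal distance between jar0_mid and bay3 below 0.02 m) and angle between each of jar0_mid, jar1_mid, jar2_mid, jar3_mid's own z axis and vertical below 0.15 rad and height (world z) of each of jar0_mid, jar1_mid, jar2_mid, jar3_mid below 0.083 m and contact force between bar and jar0 above 0.7 N and (horizontal distance between jar1_mid and bay0 below 0.02 m or horizontal distance between jar1_mid and bay1 below 0.02 m or horizontal distance between jar1_mid and bay2 below 0.02 m or horizontal distance between jar1_mid and bay3 below 0.02 m) and contact force between bar and jar1 above 0.7 N and (horizontal distance between jar2_mid and bay0 below 0.02 m or horizontal distance between jar2_mid and bay1 below 0.02 m or horizontal distance between jar2_mid and bay2 below 0.02 m or horizontal distance between jar2_mid and bay3 below 0.02 m) and contact force between bar and jar2 above 0.7 N and (horizontal distance between jar3_mid and bay0 below 0.02 m or horizontal distance between jar3_mid and bay1 below 0.02 m or horizontal distance between jar3_mid and bay2 below 0.02 m or horizontal distance between jar3_mid and bay3 below 0.02 m) and contact force between bar and jar3 above 0.7 N); the robot touches nothing.
It fails at once if a jar stands in the bed while the switch is still on the left supply (value of joint switch below -0.35 rad and (distance between any of jar0_mid, jar1_mid, jar2_mid, jar3_mid and bay0 below 0.05 m or distance between any of jar0_mid, jar1_mid, jar2_mid, jar3_mid and bay1 below 0.05 m or distance between any of jar0_mid, jar1_mid, jar2_mid, jar3_mid and bay2 below 0.05 m or distance between any of jar0_mid, jar1_mid, jar2_mid, jar3_mid and bay3 below 0.05 m)).
It fails at once if a bystander is pushed more than 40 mm from its place (distance of any of timer, tape from where it was at the start of the episode above 0.04 m).
Of jar0, jar1, jar2, jar3 only 2 to 4 are there at a start; the rules pass over those that are not, and their reading is None.
At some moment in a run one of jar0, jar1, jar2, jar3 may be knocked a few centimetres aside while the robot is not near it.
Once in a run the grip may slacken for a moment while it holds something.
It also fails if it takes over 210 s, if anything falls off the work surface, if the arm or the gripper's body presses on something with over 40 N, if the wrist force passes 120 N, or if a joint passes its speed limit or range.

## Working session

There is one attempt and no reset: what is moved stays moved. The work goes in short steps, each a Python script; the robot and the scene stay as the last script left them, time stands still between calls to the robot, and variables do not carry over. Pictures are saved under pics/ and viewed, at most 14 in all, crops included, and the job is handed in when it is done.

```bash
mkdir -p pics; ls; cat > h.py <<'E'
import numpy as np, cv2
from bench import manip, effector, viewer
from scipy.spatial.transform import Rotation as R
def K(c):
    f=210/np.tan(np.radians(c["vfov"])/2); return np.array([[f,0,c["cx"]],[0,f,c["cy"]],[0,0,1]])
def rot(c):
    a=np.array(c["attitude"],float)
    return a if a.shape==(3,3) else R.from_quat(a).as_matrix()
def ray(c,px):
    p=cv2.undistortPoints(np.array(px,float).reshape(-1,1,2),K(c),np.array(c["dist_coeffs"],float)).reshape(-1,2)
    return np.c_[p,np.ones(len(p))]@rot(c).T
def on(c,px,z):
    d=ray(c,px); e=np.array(c["eye"]); return e+d*((z-e[2])/d[:,2])[:,None]
def proj(c,P):
    r=rot(c); e=np.array(c["eye"]); P=np.array(P,float).reshape(-1,3)
    return cv2.projectPoints(P,cv2.Rodrigues(r.T)[0],-r.T@e,K(c),np.array(c["dist_coeffs"],float))[0].reshape(-1,2)
def snap(n,name):
    c=viewer.get_calibration(n); im=viewer.get_image(n); cv2.imwrite(f"pics/{name}.png",im[:,:,::-1]); return c,im
def down(yaw): # tool z down, tool y at world angle yaw (0 -> +y... )
    y=np.array([-np.sin(yaw),np.cos(yaw),0]); z=np.array([0,0,-1.]); return R.from_matrix(np.c_[np.cross(y,z),y,z]).as_quat()
E
python3 - <<'E'
from h import *
for n in("top","scene"):
    c,im=snap(n,n+"0"); print(n,c)
print(manip.current_tcp_rot(),manip.current_clock(),down(0))
E
```

```text
pics
top {'vfov': 42.35062538321311, 'cx': 286.1732055395341, 'cy': 209.95223019293647, 'dist_coeffs': array([-0.11022765,  0.        ,  0.        ,  0.        ,  0.        ]), 'eye': array([ 0.26557969, -0.04199832,  1.42061312]), 'attitude': array([ 0.71733771, -0.68764626,  0.07601378, -0.08240829])}
scene {'vfov': 48.21028351267203, 'cx': 278.4801595318771, 'cy': 205.2617693025462, 'dist_coeffs': array([-0.03506429,  0.        ,  0.        ,  0.        ,  0.        ]), 'eye': array([-0.38908162,  0.68695546,  0.89198001]), 'attitude': array([-0.39206857,  0.78861727, -0.42838626,  0.20211446])}
[ 1.96084262e-01  9.80586651e-01 -8.65497119e-04 -1.82144275e-04] 0.1 [0. 1. 0. 0.]
```

View pics/top0.png

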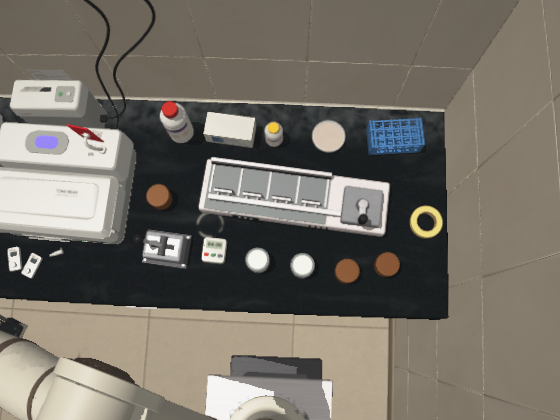

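View pics/scene0.png

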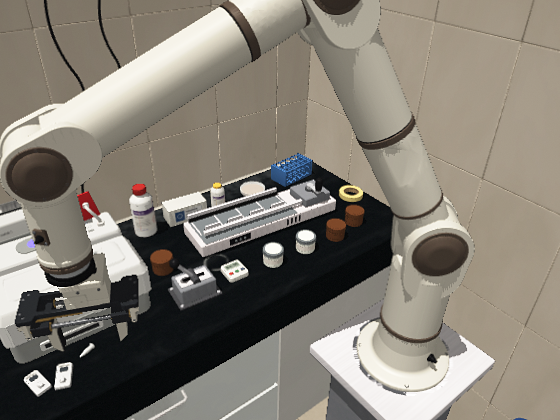

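The top view shows two white jars at (257,260) and (302,265), and brown decoys at (158,195), (347,271) and (387,264). The switch is at (165,248), the timer at (214,250) and the tape at (426,222). The mixer bed spans about (205,160)–(388,232), with the crank axis near (362,204) and the grip near (363,219). Next I'll take a closer crop and project some points.

```bash
python3 - <<'E'
from h import *
c=viewer.get_calibration("top"); im=cv2.imread("pics/top0.png")
cv2.imwrite("pics/crop.png",cv2.resize(im[145:290,135:415],(800,414),interpolation=cv2.INTER_CUBIC))
hsv=cv2.cvtColor(im,cv2.COLOR_BGR2HSV)
m=((hsv[...,2]>120)&(hsv[...,1]<60)).astype(np.uint8)
m=cv2.morphologyEx(m,cv2.MORPH_OPEN,np.ones((3,3)))
cs,_=cv2.findContours(m,cv2.RETR_EXTERNAL,cv2.CHAIN_APPROX_NONE)
for k in cs:
    a=cv2.contourArea(k)
    (x,y),w,t=cv2.minAreaRect(k)
    if a>150 and 140<x<420 and 140<y<290: 
        print((x,y),w,t,a, on(c,[(x,y)],.048)[0])
        if a>3000:
            print(on(c,cv2.boxPoints(cv2.minAreaRect(k)),.05))
print("pts",on(c,[(165,248)],.05),on(c,[(362,204)],.1),on(c,[(363,219)],.123))
E
```

```text
(302.0, 264.5) (23.0, 22.0) 90.0 390.0 [ 0.43830378 -0.06899315  0.048     ]
(257.0, 259.0) (22.0, 22.0) 90.0 390.0 [0.44750861 0.04607496 0.048     ]
(213.46949768066406, 249.77438354492188) (22.748897552490234, 24.847095489501953) 6.340191841125488 469.0 [0.46635275 0.15893952 0.048     ]
(162.47999572753906, 245.63998413085938) (37.33523941040039, 26.304372787475586) 8.130102157592773 891.0 [0.47113279 0.29176663 0.048     ]
(294.65423583984375, 195.3586883544922) (187.80648803710938, 55.87055206298828) 7.696051120758057 9909.0 [ 0.61872021 -0.04319969  0.048     ]
[[ 0.56728171  0.20683278  0.05      ]
 [ 0.71915057  0.19902124  0.05      ]
 [ 0.67008462 -0.29662124  0.05      ]
 [ 0.52106724 -0.27712085  0.05      ]]
(341.9999694824219, 209.49996948242188) (433.99993896484375, 418.99993896484375) -0.0 48990.5 [ 0.58597201 -0.16767971  0.048     ]
[[ 0.03717968  0.34912198  0.05      ]
 [ 1.19088972  0.47760344  0.05      ]
 [ 1.25789957 -0.81288835  0.05      ]
 [ 0.07304278 -0.72447945  0.05      ]]
pts [[0.46501274 0.28417315 0.05      ]] [[ 0.59009466 -0.2128959   0.1       ]] [[ 0.54673911 -0.21281634  0.123     ]]
```

View pics/crop.png

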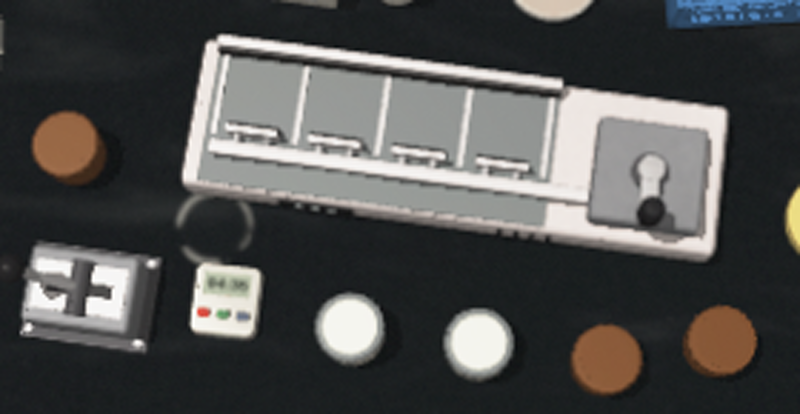

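The crop shows four bays, with the pads on the bar in front of them, and the crank arm pointing towards the robot. The switch lever leans left at crop (5–80,270). Next are close wrist views of the switch and the mixer.

```bash
python3 - <<'E'
from h import *
q=down(-0.095)
p=manip.current_tool_pos(); manip.servo_line([p[0]+.05,p[1]-.05,.36])
manip.move_pose([.45,.29,.33],q); c,im=snap("wrist","w_sw")
print(c["eye"],c["vfov"],rot(c).round(3).tolist())
manip.move_pose([.57,.06,.40],q); c,a=snap("wrist","w_bed"); print(c["eye"],rot(c).round(3).tolist(),c["cx"],c["cy"],c["dist_coeffs"])
manip.move_pose([.53,-.17,.40],q); c,b=snap("wrist","w_cr"); print(c["eye"])
print(manip.current_clock())
cv2.imwrite("pics/m.png",cv2.resize(np.hstack([a,b]),(800,300))[:,:,::-1])
np.save("cal.npy",0)
E
```

```text
[0.3694872  0.2982234  0.48893329] 71.63486734627287 [[0.093, 0.951, 0.295], [0.996, -0.089, -0.026], [0.001, 0.296, -0.955]]
[0.48965795 0.06902253 0.55855353] [[0.092, 0.951, 0.294], [0.996, -0.088, -0.026], [0.002, 0.296, -0.955]] 278.00996807471154 210.14264498314915 [-0.03490598  0.          0.          0.          0.        ]
[ 0.45083476 -0.16090095  0.55884623]
4.525
```

View pics/w_sw.png

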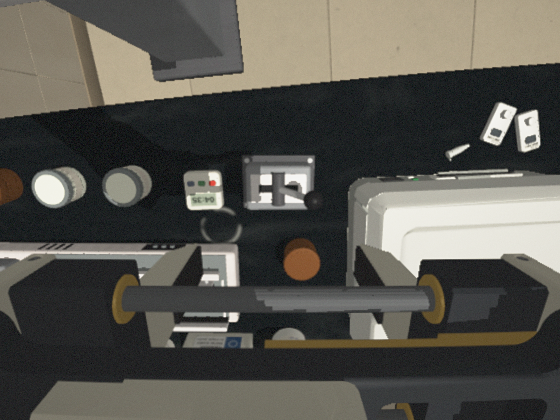

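View pics/w_bed.png

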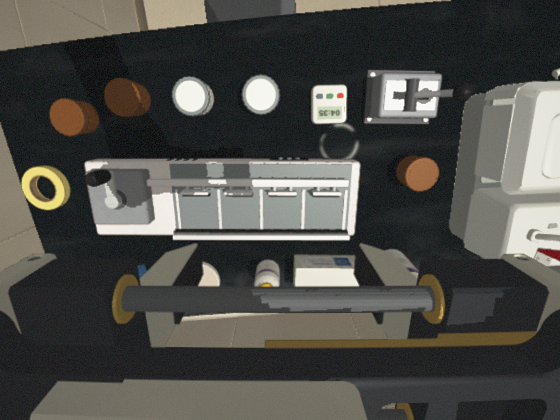

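View pics/w_cr.png

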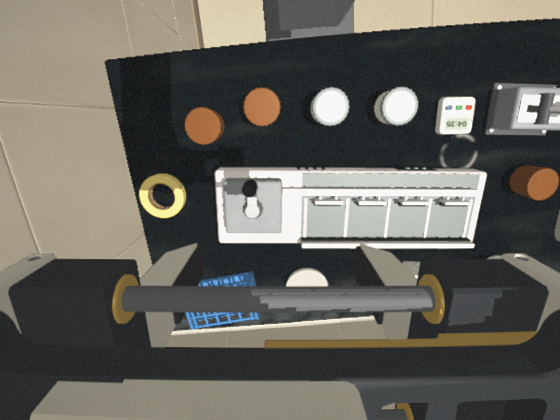

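w_sw shows the ball at (314,201) and the box centred near (279,182). w_bed shows the three bay strips near x = 219, 261 and 304, and the fence along row ~236. w_cr shows the crank grip at (250,187), the hub near (252,207), and the jar lids at (330,106) and (397,105).

```bash
cat >> h.py <<'E'
def cal(eye,M=[[0.092,0.951,0.294],[0.996,-0.088,-0.026],[0.002,0.296,-0.955]]):
    return dict(vfov=71.63486734627287,cx=278.00997,cy=210.14264,dist_coeffs=[-0.03490598,0,0,0,0],eye=eye,attitude=M)
CS=cal([0.3694872,0.2982234,0.48893329]);CB=cal([0.48965795,0.06902253,0.55855353]);CC=cal([0.45083476,-0.16090095,0.55884623])
E
python3 - <<'E'
from h import *
np.set_printoptions(precision=4,suppress=True)
print("ball",on(CS,[(314,201)],.121), "foot", on(CS,[(246,156),(313,156),(245,209),(310,207)],.004))
print("jars",on(CC,[(330,106),(397,105)],.048),on(CB,[(192,97),(261,94)],.048))
print("knob",on(CC,[(250,187)],.144),"hub",on(CC,[(252,207)],.1))
print("front",on(CB,[(90,162),(358,163)],.05),on(CC,[(217,171),(485,172)],.05))
print("strips",on(CB,[(220,212),(261,212),(304,212)],.05))
print("fence",on(CB,[(173,236),(349,235)],.076))
a=cv2.imread("pics/w_bed.png")[152:246,80:366]; b=cv2.imread("pics/w_cr.png")[160:254,210:496]
cv2.imwrite("pics/z.png",cv2.resize(np.vstack([a,b]),(800,526),interpolation=cv2.INTER_CUBIC))
E
```

```text
ball [[0.4746 0.3364 0.121 ]] foot [[0.4207 0.2409 0.004 ]
 [0.4309 0.3512 0.004 ]
 [0.5114 0.2279 0.004 ]
 [0.5182 0.341  0.004 ]]
jars [[ 0.4355 -0.072   0.048 ]
 [ 0.4435  0.04    0.048 ]] [[ 0.439  -0.0684  0.048 ]
 [ 0.4454  0.0456  0.048 ]]
knob [[ 0.5396 -0.2096  0.144 ]] hub [[ 0.5827 -0.2155  0.1   ]]
front [[ 0.5269 -0.2672  0.05  ]
 [ 0.5732  0.2025  0.05  ]] [[ 0.5257 -0.2751  0.05  ]
 [ 0.5705  0.2018  0.05  ]]
strips [[ 0.6399 -0.0512  0.05  ]
 [ 0.6469  0.0238  0.05  ]
 [ 0.6542  0.1023  0.05  ]]
fence [[ 0.6691 -0.1361  0.076 ]
 [ 0.6963  0.1781  0.076 ]]
```

View pics/z.png

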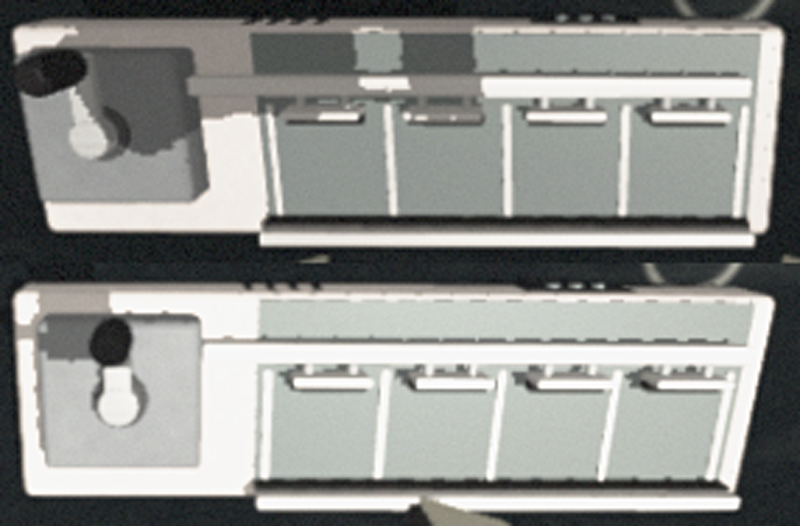

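The zoom gives refined pixels for the strips, hub, grip and fence edge in both views, so I'll triangulate them.

```bash
python3 - <<'E'
from h import *
np.set_printoptions(precision=4,suppress=True)
s=800/286
zb=lambda x,y:(80+x/s,152+y/s); zc=lambda x,y:(210+x/s,160+(y-263)/s)
def tri(p,q):
    d1=ray(CB,[p])[0];d2=ray(CC,[q])[0];e1=np.array(CB["eye"]);e2=np.array(CC["eye"])
    t=np.linalg.lstsq(np.c_[d1,-d2],e2-e1,rcond=None)[0]; return (e1+t[0]*d1+e2+t[1]*d2)/2, np.linalg.norm(e1+t[0]*d1-e2-t[1]*d2)
print("knob",tri(zb(53,72),zc(110,341)),on(CB,[zb(53,72)],.123),on(CC,[zc(110,341)],.123))
print("hub",tri(zb(90,137),zc(118,407)),on(CB,[zb(90,137)],.1),on(CC,[zc(118,407)],.1))
yaw=-.095; X=np.array([np.cos(yaw),np.sin(yaw)]);Y=np.array([-np.sin(yaw),np.cos(yaw)])
f=lambda P:np.c_[P[:,:2]@X,P[:,:2]@Y]
print("strB",f(on(CB,[zb(391,160),zb(507,160),zb(625,160)],.05)).ravel())
print("strC",f(on(CC,[zc(381,425),zc(496,425),zc(608,425)],.05)).ravel())
print("fence near top B",f(on(CB,[zb(265,234),zb(752,235)],.076)).ravel(),"far",f(on(CB,[zb(265,247),zb(752,246)],.076)).ravel())
print("fence C",f(on(CC,[zc(260,498),zc(735,497)],.076)).ravel(),"far",f(on(CC,[zc(260,511),zc(735,510)],.076)).ravel())
print("floor end B",f(on(CB,[zb(400,217),zb(730,217)],.05)).ravel(),"C",f(on(CC,[zc(400,480),zc(700,480)],.05)).ravel())
print("pad face top B",f(on(CB,[zb(566,122),zb(690,122)],.076)).ravel(),"C",f(on(CC,[zc(332,389),zc(455,389)],.076)).ravel())
print("front edge",f(on(CB,[zb(60,28),zb(770,30)],.05)).ravel(),f(on(CC,[zc(60,294),zc(760,297)],.05)).ravel())
print("ends",f(on(CB,[zb(20,30),zb(782,30)],.05)).ravel(),f(on(CC,[zc(18,294),zc(775,297)],.05)).ravel())
print(X,Y)
E
```

```text
knob (array([ 0.5466, -0.2138,  0.1195]), np.float64(0.0008103547290538483)) [[ 0.5465 -0.2116  0.123 ]] [[ 0.5454 -0.2133  0.123 ]]
hub (array([ 0.5907, -0.2163,  0.0977]), np.float64(0.0009310443302617212)) [[ 0.5897 -0.2147  0.1   ]] [[ 0.5904 -0.2161  0.1   ]]
strB [0.6365 0.0096 0.6363 0.0856 0.6362 0.1627]
strC [0.6361 0.01   0.636  0.0868 0.6359 0.1625]
fence near top B [ 0.6783 -0.0688  0.6782  0.2432] far [ 0.6873 -0.0698  0.6859  0.2438]
fence C [ 0.6771 -0.0712  0.6769  0.2415] far [ 0.6863 -0.0709  0.6862  0.2435]
floor end B [0.6764 0.0134 0.6759 0.2343] C [0.6753 0.0258 0.6756 0.2333]
pad face top B [0.604  0.1235 0.6038 0.1994] C [ 0.6039 -0.0287  0.6037  0.0479]
front edge [ 0.55   -0.1953  0.551   0.2511] [ 0.5496 -0.1985  0.5492  0.249 ]
ends [ 0.5511 -0.2215  0.5509  0.2586] [ 0.5496 -0.225   0.5491  0.259 ]
[ 0.9955 -0.0949] [0.0949 0.9955]
```

```bash
cat >> h.py <<'E'
yaw=-.095; X=np.array([np.cos(yaw),np.sin(yaw),0]);Y=np.array([-np.sin(yaw),np.cos(yaw),0]);Z=np.array([0,0,1.])
PIV=np.array([.470,.291,.055]); GD=manip.grip_depth
def ball(th): return PIV+.08*(-np.sin(th)*Y+np.cos(th)*Z)-GD*Z   # TCP with grasp point at ball
def best(pos,y0,opts=(0,np.pi)):
    c=[]
    for o in opts:
        j=manip.solve_ik(pos,down(y0+o))
        if j is not None: c.append((np.abs(np.array(j)-manip.current_q()).max(),y0+o))
    print("ik",c); return down(min(c)[1])
def swing(a,b,n=12):
    for th in np.linspace(a,b,n+1)[1:]: manip.servo_line(ball(th),vel=.08)
E
python3 - <<'E'
from h import *
p0=ball(-.6); q=best(p0+.12*Z,yaw+np.pi/2,(0,np.pi))
manip.move_pose(p0+.12*Z,q); manip.servo_line(p0,vel=.12)
print(manip.current_force())
effector.close(20); print(manip.current_finger_gap(),manip.current_gripper_force(),manip.current_force())
swing(-.6,0); print(manip.current_finger_gap(),manip.current_force())
effector.open_jaws(); print(manip.current_tool_pos())
manip.servo_line(ball(0)+.14*Z,vel=.2)
manip.move_pose([.45,.15,.33],down(yaw)); c,im=snap("wrist","w2"); print(c["eye"],manip.current_clock())
d,im2=snap("top","top2")
E
```

```text
ik [(np.float64(0.6604606189452574), 1.4757963267948966), (np.float64(2.60248013743073), 4.61738898038469)]
[0.869149   0.05320707 0.73473265]
0.02457291436861827 20.0001722574234 [-4.65782306  0.78132328  0.76736592]
0.027095038214641102 [-3.43757951  0.13300876  1.62797382]
[0.469979   0.29101203 0.11619521]
[0.36997768 0.15710004 0.48810462] 14.7833
```

View pics/w2.png

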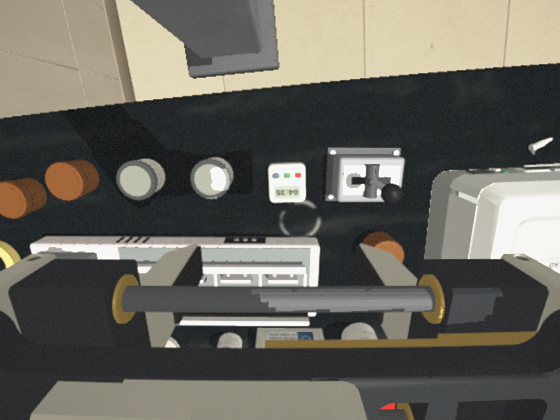

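```bash
python3 - <<'E'
from h import *
c=cal([0.36997768,0.15710004,0.48810462])
for t in(-.6,-.3,0): print(t,proj(c,ball(t)+GD*Z), proj(viewer.get_calibration("top"),ball(t)+GD*Z))
print(manip.current_clock())
print(on(c,[(140,176),(212,176)],.048))
im=cv2.imread("pics/top2.png"); cv2.imwrite("pics/tsw.png",cv2.resize(im[225:275,130:200],(560,400),interpolation=cv2.INTER_CUBIC))
E
```

```text
-0.6 [[420.98872781 190.84132399]] [[138.16482431 238.82611953]]
-0.3 [[408.16734135 192.66599251]] [[145.56287153 239.31455911]]
0 [[390.82622407 193.2635314 ]] [[154.6329607 240.4082564]]
14.8333
[[ 0.43102211 -0.06140656  0.048     ]
 [ 0.4416382   0.04949834  0.048     ]]
```

The ball lies on the th=0 prediction (391,193), so the switch is off. Next I'll crank the bar open.

```bash
cat >> h.py <<'E'
AX=np.array([.5905,-.2155,.107])
def kn(a): return AX+.045*np.array([np.cos(a),np.sin(a),0])
def turn(a,b,lim=18,step=.2,vel=.09):
    n=int(np.ceil(abs(b-a)/step)); mx=0
    for t in np.linspace(a,b,n+1)[1:]:
        manip.servo_line(kn(t),vel=vel); F=np.array(manip.current_force()); f=np.linalg.norm(F[:2]); mx=max(mx,f)
        tang=F[:2]@np.array([-np.sin(t),np.cos(t)])
        if abs(tang)>lim: print("stop",t,F); return t
    print("done",t,"maxF",mx,"gap",manip.current_finger_gap()); return t
E
python3 - <<'E'
from h import *
a=np.arctan2(.003,-.0445)
manip.move_pose(kn(a)+.12*Z,down(yaw)); manip.servo_line(kn(a),vel=.12); effector.close(25)
print(manip.current_finger_gap(),manip.current_force())
t=turn(a,a+5.4)
print(manip.current_clock(),manip.current_finger_gap())
F=manip.current_force(); print(F)
effector.open_jaws(); manip.servo_line(manip.current_tool_pos()+.14*Z,vel=.2)
manip.move_pose([.53,-.05,.40],down(yaw)); c,b=snap("wrist","w3"); print(c["eye"])
cv2.imwrite("pics/w3c.png",cv2.resize(b[60:260,130:530],(800,400),interpolation=cv2.INTER_CUBIC)[:,:,::-1])
E
```

```text
0.022334632671065956 [-0.04161751  0.41827108  0.18936261]
done 8.474278777797089 maxF 6.322552522719388 gap 0.021902795518582194
25.2667 0.021902795518582194
[ 0.43271065 -4.66960101 -1.7861051 ]
[ 0.45008238 -0.04430453  0.55720459]
```

View pics/w3c.png

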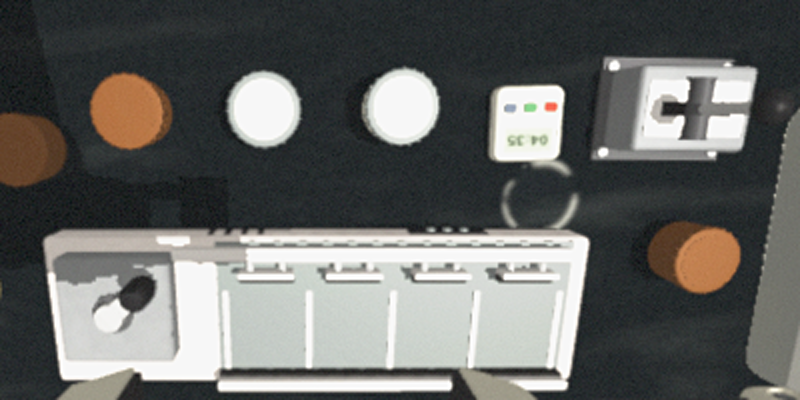

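```bash
python3 - <<'E'
from h import *
c=cal([0.45008238,-0.04430453,0.55720459])
for t in(-.6,-.3,0): print(t,proj(c,ball(t)+GD*Z).round(1))
P=on(c,[(350,199),(263+.0,199)],.076); print("pad",P@X,P@Y)
im=cv2.imread("pics/w3.png"); hsv=cv2.cvtColor(im,cv2.COLOR_BGR2HSV)
m=((hsv[...,2]>120)&(hsv[...,1]<40)).astype(np.uint8)
for k in cv2.findContours(m,cv2.RETR_EXTERNAL,cv2.CHAIN_APPROX_NONE)[0]:
    (x,y),w,_=cv2.minAreaRect(k)
    if y<150 and 230<x<370 and cv2.contourArea(k)>300: print((x,y),w,on(c,[(x,y)],.048))
E
```

```text
-0.6 [[536.1 115.3]]
-0.3 [[528.  114.9]]
0 [[514.2 114.5]]
pad [0.58068004 0.58107242] [ 0.12309649 -0.02615628]
(261.5, 114.0) (35.0, 38.0) [[ 0.43717377 -0.07018994  0.048     ]]
(330.88458251953125, 112.42306518554688) (36.8875617980957, 38.551658630371094) [[0.44515016 0.04532576 0.048     ]]
(289.6162109375, 21.391895294189453) (36.1153564453125, 71.21517181396484) [[ 0.30453652 -0.01228662  0.048     ]]
```

```bash
cat >> h.py <<'E'
def world(x,y): return x*X+y*Y
def look(px,py,name):
    manip.move_pose([px+.03,py,.25],down(yaw)); return snap("wrist",name)
def pick(x,y):
    p=np.array([x,y,.006]); manip.move_pose(p+.12*Z,down(yaw)); manip.servo_line(p,vel=.12)
    effector.close(20); g=manip.current_finger_gap(); manip.servo_line(p+.15*Z,vel=.15); print("grip",g,manip.current_finger_gap(),manip.current_force())
def place(by):
    p=world(.639,by); manip.servo_line(p+.156*Z,vel=.2); print("gap",manip.current_finger_gap())
    manip.servo_line(p+.057*Z,vel=.08); print("gap",manip.current_finger_gap(),manip.current_force())
    effector.open_jaws(); manip.servo_line(p+.18*Z,vel=.15)
E
python3 - <<'E'
from h import *
manip.move_pose([.45,.30,.33],down(yaw)); c,im=snap("wrist","sw2")
for t in(-.6,-.3,0): print(t,proj(c,ball(t)+GD*Z).round(1))
g=cv2.convertScaleAbs(im,alpha=2,beta=20)
cv2.imwrite("pics/sw2c.png",cv2.resize(g[140:230,220:360],(560,360),interpolation=cv2.INTER_CUBIC)[:,:,::-1])
pick(.445,.0455); place(.200); print(manip.current_clock())
E
```

```text
-0.6 [[308.8 199.3]]
-0.3 [[292.7 201.5]]
0 [[274.2 202.3]]
grip 0.06047884085560932 0.060433396944175016 [ 1.18094321 -0.57324036 -1.56191039]
gap 0.060203788287557194
gap 0.060307386735649574 [-0.56278142 -0.43024419 -0.94076628]
38.1083
```

View pics/sw2c.png

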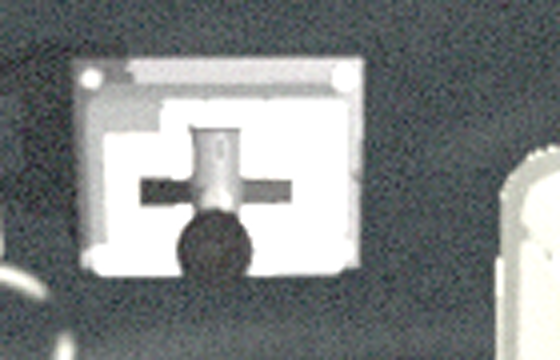

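The ball is at full-frame (273.5,201.7), which matches th=0, so the switch is firmly off. Jar A was placed at 60 mm grip. Next is a check look, then jar B.

```bash
cat >> h.py <<'E'
def whites(c,im,z=.048):
    hsv=cv2.cvtColor(im,cv2.COLOR_RGB2HSV); m=((hsv[...,2]>110)&(hsv[...,1]<45)).astype(np.uint8); o=[]
    for k in cv2.findContours(m,cv2.RETR_EXTERNAL,cv2.CHAIN_APPROX_NONE)[0]:
        (x,y),w,_=cv2.minAreaRect(k)
        if 15<min(w) and max(w)<80 and max(w)/min(w)<1.3: o.append(((round(x),round(y)),np.round(w),on(c,[(x,y)],z)[0].round(4)))
    return o
E
python3 - <<'E'
from h import *
manip.move_pose([.53,-.05,.40],down(yaw)); c,im=snap("wrist","w4")
for o in whites(c,im): print(*o)
cv2.imwrite("pics/w4c.png",cv2.resize(im[60:260,130:530],(800,400),interpolation=cv2.INTER_CUBIC)[:,:,::-1])
t=viewer.get_calibration("top"),viewer.get_image("top")
for o in whites(*t): print("top",*o)
E
```

```text
(392, 124) [44. 39.] [0.4732 0.1509 0.048 ]
(260, 114) [38. 36.] [ 0.437  -0.0708  0.048 ]
(204, 22) [52. 62.] [ 0.2924 -0.1427  0.048 ]
top (513, 390) [18. 22.] [ 0.1424 -0.6056  0.048 ]
top (213, 248) [28. 24.] [0.4709 0.1605 0.048 ]
top (428, 55) [22. 24.] [ 1.0454 -0.4035  0.048 ]
top (260, 25) [49. 55.] [1.1187 0.0766 0.048 ]
top (196, 11) [19. 22.] [1.1569 0.2624 0.048 ]
```

View pics/w4c.png

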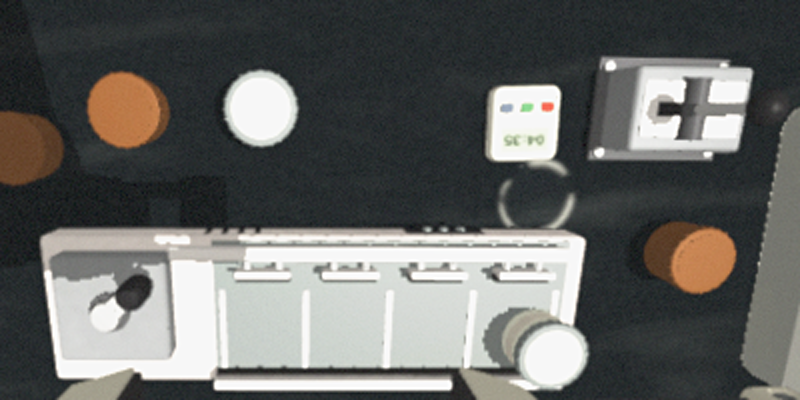

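Jar A stands in bay0, with its lid centre at full-frame (405,236), and jar B is still in place at (260,114).

```bash
python3 - <<'E'
from h import *
P=on(viewer.get_calibration("wrist"),[(405.5,236.5)],.098)[0]; print("jarA",P@X,P@Y,"want .638 .200")
pick(.437,-.0705); place(.048); print(manip.current_clock())
manip.move_pose([.50,.05,.40],down(yaw)); c,im=snap("wrist","w5"); print(c["eye"])
cv2.imwrite("pics/w5c.png",cv2.resize(im[100:300,80:480],(800,400),interpolation=cv2.INTER_CUBIC)[:,:,::-1])
E
```

```text
jarA 0.6409029519513948 0.2201121282813047 want .638 .200
grip 0.06054793104593341 0.06040013639583965 [-1.06083425 -0.40849248 -1.00045488]
gap 0.06022439261143037
gap 0.06049943593152535 [-0.88295158 -1.09425636 -1.71328432]
47.7083
[0.42054848 0.05604142 0.5576148 ]
```

View pics/w5c.png

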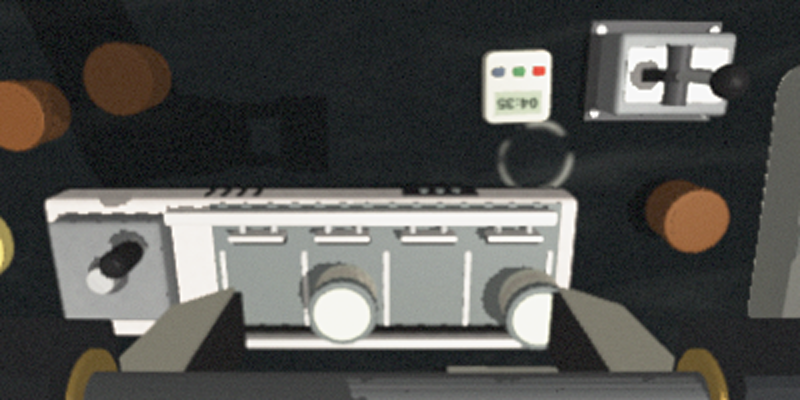

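```bash
python3 - <<'E'
from h import *
c=viewer.get_calibration("wrist")
P=on(c,[(251.5,255.5),(350.5,256)],.098); print("B,A",P@X,P@Y)
P=on(c,[(80+468/2,100+285/2),(80+551/2,100+280/2),(80+304/2,100+285/2),(80+386/2,100+285/2)],.05);print("strips",P@X,P@Y)
manip.move_pose([.56,.20,.40],down(yaw)); c,im=snap("wrist","w6"); print(c["eye"])
hsv=cv2.cvtColor(im,cv2.COLOR_RGB2HSV)
cv2.imwrite("pics/w6c.png",cv2.resize(im[110:260,100:400],(800,400),interpolation=cv2.INTER_CUBIC)[:,:,::-1])
E
```

```text
B,A [0.63704209 0.63841056] [0.04944462 0.22170422]
strips [0.63354861 0.62866779 0.63335349 0.63340497] [0.16354543 0.24190492 0.00850049 0.08603866]
[0.48083027 0.20662612 0.55733963]
```

View pics/w6c.png

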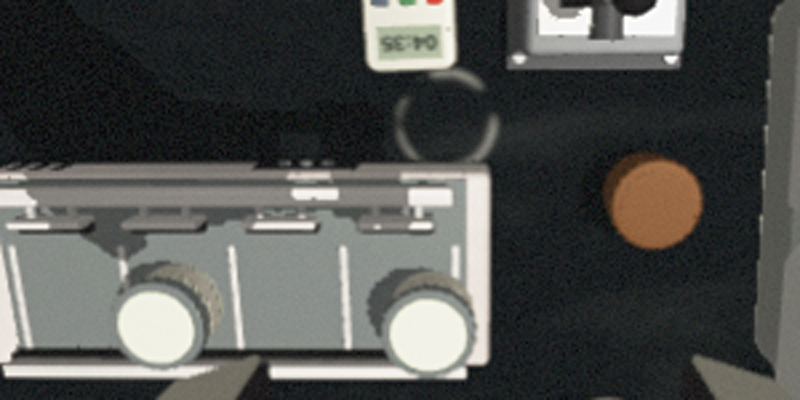

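Both lids are visible: B is centred in bay2, while A sits about 21 mm left of bay0's middle, so it was probably knocked. I'll re-centre A.

```bash
python3 - <<'E'
from h import *
p=world(.639,.221); manip.move_pose(p+.17*Z,down(yaw)); manip.servo_line(p+.057*Z,vel=.1)
effector.close(20); print(manip.current_finger_gap()); manip.servo_line(p+.066*Z,vel=.1)
p=world(.639,.200); manip.servo_line(p+.066*Z,vel=.08); manip.servo_line(p+.0565*Z,vel=.06); print(manip.current_finger_gap(),manip.current_force())
effector.open_jaws(); manip.servo_line(p+.18*Z,vel=.15)
manip.move_pose([.53,.0,.40],down(yaw)); c,im=snap("wrist","w7"); print(c["eye"])
g=cv2.cvtColor(im,cv2.COLOR_RGB2HSV); m=((g[...,2]>215)&(g[...,1]<45)).astype(np.uint8)
for n,y in(("A",.2),("B",.048)):
    u,v=proj(c,world(.639,y)+.098*Z)[0]; print(n,(u,v))
    x0,y0=int(u)-45,int(v)-40; s=im[y0:y0+80,x0:x0+90]
    ci=cv2.HoughCircles(cv2.GaussianBlur(cv2.cvtColor(s,cv2.COLOR_RGB2GRAY),(3,3),0),cv2.HOUGH_GRADIENT,1,20,param1=120,param2=12,minRadius=13,maxRadius=24)
    if ci is not None:
        for q in ci[0][:3]: P=on(c,[(q[0]+x0,q[1]+y0)],.098)[0]; print(q,P@X,P@Y)
print(manip.current_clock())
E
```

```text
0.06050998088623893
0.06059606388329668 [-0.23332577  0.22127365 -0.45526941]
[0.45033961 0.00709931 0.55781829]
A (np.float64(365.5065187114301), np.float64(237.7670521549455))
[45.5 43.5 18.8] 0.6440592827279008 0.20045273410046635
[40.5 22.5 22.3] 0.6059645265811248 0.18854943133663082
B (np.float64(276.63535948895645), np.float64(237.83014410308476))
[40.5 35.5 20.1] 0.6292598609769707 0.0393059974409058
56.2333
```

```bash
python3 - <<'E'
from h import *
a=8.4743
manip.move_pose(kn(a)+.12*Z,down(yaw)); manip.servo_line(kn(a),vel=.12); effector.close(30)
print(manip.current_finger_gap(),manip.current_force())
t=turn(a,a-7.0)
t=turn(t,a-10,lim=14,step=.08)
print("turned",a-t,manip.current_finger_gap(),manip.current_force(),manip.current_tool_pos(),kn(t),manip.current_clock())
E
```

```text
0.022268258127306158 [-0.30349431 -0.2340488   1.01227151]
done 1.4742999999999995 maxF 6.663032879805566 gap 0.021844483130604556
stop -0.6572789473684213 [ 7.56124112 14.09126637 -4.22717556]
turned 9.131578947368421 0.022633785390872706 [ 7.56124112 14.09126637 -4.22717556] [ 0.6308353  -0.23510101  0.1072174 ] [ 0.62612459 -0.24299342  0.107     ] 74.95
```

The crank turned 9.1 rad to a hard stop, which fits. I'll release it and check the bed.

```bash
python3 - <<'E'
from h import *
effector.open_jaws(); manip.servo_line(manip.current_tool_pos()+.14*Z,vel=.2)
manip.move_pose([.53,.0,.40],down(yaw)); c,im=snap("wrist","w8"); print(c["eye"])
for y in(.2,.048): print(proj(c,world(.648,y)+.098*Z)[0])
a=im[140:270,150:430]
t=viewer.get_image("top")[145:245,190:400]
cv2.imwrite("pics/fin.png",np.vstack([cv2.resize(a,(700,325),interpolation=cv2.INTER_CUBIC),cv2.resize(t,(700,270)[:2],interpolation=cv2.INTER_CUBIC)])[:,:,::-1])
E
```

```text
[0.45060328 0.00512312 0.55788483]
[366.82707698 242.09773673]
[278.3934554  242.40737226]
```

View pics/fin.png

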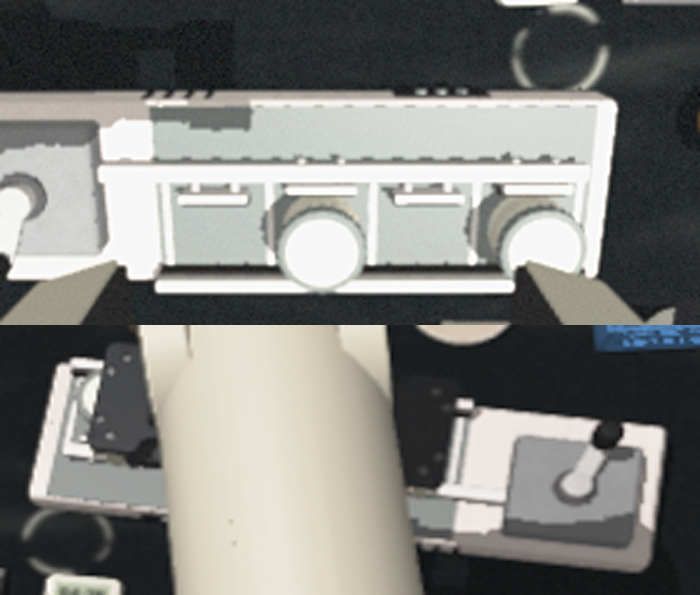

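Both lids are on target, at (278,240) and (367,239). The pads at the jars sit back of the free ones, so they're compressed, and the jars are clamped. Next I'll throw the switch.

```bash
python3 - <<'E'
from h import *
manip.servo_line(manip.current_tool_pos()*[1,1,0]+[-.05,.1,.38],vel=.25)
p0=ball(0); q=best(p0+.13*Z,yaw+np.pi/2); manip.move_pose(p0+.13*Z,q); manip.servo_line(p0,vel=.12)
effector.close(20); print(manip.current_finger_gap(),manip.current_force())
swing(0,.61); print(manip.current_finger_gap(),manip.current_force())
effector.open_jaws(); manip.servo_line(ball(.6)+.16*Z,vel=.2)
manip.move_pose([.45,.30,.36],down(yaw)); c,im=snap("wrist","sw3")
g=im.astype(int).max(2); 
for t in(0,.3,.6):
    u,v=proj(c,ball(t)+GD*Z)[0].round().astype(int); print(t,(u,v),g[v-5:v+6,u-5:u+6].mean().round(1))
print(manip.current_clock())
cv2.imwrite("pics/sw3c.png",im[:,:,::-1])
E
```

```text
ik [(np.float64(0.9381020700528344), 1.4757963267948966), (np.float64(2.0631249073716136), 4.61738898038469)]
0.02461261542247779 [-3.86167578 -0.08320953  2.5251778 ]
0.02473658011560107 [-5.23699622 -1.08639901  2.13901296]
0 (np.int64(274), np.int64(198)) 109.4
0.3 (np.int64(256), np.int64(197)) 175.0
0.6 (np.int64(242), np.int64(195)) 31.8
88.575
```

```bash
python3 - <<'E'
from h import *
manip.sleep(.5); print(manip.hand_in())
E
```

```text
the job is handed in; nothing more can be done
None
```

The job is handed in, at about 89 s on the robot's clock: the switch went to off, both jars were clamped in bay0 and bay2 with the crank at its stop, and then the switch was thrown right; the hand-in gave no verdict.

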